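# Find the key that unlocks the keepsake box

## Task

Three keys hang on the bamboo rack, and only one of them fits and turns the round lock in the lid of the wooden box. Find that key, push it into the lock until its flange rests on the lock, then turn the lock with it anticlockwise (seen from above) as far as it goes. Leave that key upright and fully home in the turned lock, and the other two keys hanging at their places on the rack.

Things in the scene. Friction and masses are not known exactly. Their poses are not given: they have to be found in the camera images.
- key_a: Aluminium key, 70-130 g, head as on key_b; flange 38x20x6 mm; bit: a round pin 14 mm in diameter, 36 mm long, which spins loose in the lock's slot. Hangs upright on the rack like key_b. Origin: centre of the flange's underside, z up.
- key_b: Aluminium key, 70-130 g. Origin: centre of its flange's underside, z up. Flange 38x44x6 mm (x,y,z); on it an upright disc head 12 mm thick (x), 44 mm across (y), z 4 to 48 mm; below, a blade 10 mm thick (x), 40 wide (y), 36 long. Hangs by the flange on a fixed bamboo rack: two rails along y, 20 mm apart, tops 60 mm above the table. Lifts straight up. The 3 keys hang 90 mm apart in any order.
- key_c: Aluminium key, 70-130 g, head as on key_b; flange 38x68x6 mm; bit: a flat blade 10 mm thick (x), 64 mm wide (y), 36 mm long. Hangs upright on the rack like key_b. Origin: centre of the flange's underside, z up.
- keyway (a point): Centre of the slot's mouth on the lock's top face, 87 mm above the table. Slot: 50 mm along this point's y, 20 along x, 42 deep, open upward; axes turn with the plug, z up. Round steel plug 80 mm across in a dark collar 108 mm across (2 mm lower) on the dark lid (75 mm high) of a fixed wooden box 158x210 mm. A key is home when its origin is here, flange on the lock's face.
- lock (a joint): Angle of the lock's plug about the vertical through the slot's centre, rad, growing anticlockwise seen from above. Starts at 0 to 0.2, stops at 1.1 (unlocked). Takes about 0.05 N m, no spring, stays where left. A 40x10 mm blade has about 0.26 rad of play in the slot before it drives the plug, so the key must turn that much more.
Not all that is in view belongs to the job. Leave any red look-alike of the key_b alone. What is shaped like the key_c but red is not meant.

How it is judged:
By the outcome, as a careful person would: the job done as asked, in the order asked, and still so for the second after the job is handed in, with the robot touching nothing.
It also fails if it takes over 38 s, if anything falls off the work surface, if the arm or the gripper's body presses on something with over 40 N, if the wrist force passes 120 N, or if a joint passes its speed limit or range.

## Robot

A 7-joint arm with a two-finger parallel gripper is mounted at the origin on the work surface. World frame = base frame: x ahead of the robot, y to its left, z up, the work surface at z = 0. Lengths are in m, angles in rad, forces in N, time in s.
With the tool pointing down it reaches from about 0.35 to 0.9 m from the base axis. Payload 8.1 kg.
Tool frame: the origin (TCP) lies midway between the tips of the shut fingers; the grasp point (between the pads) lies arm.grasp_offset behind it (arm.grasp_offset is the distance from the TCP to the grasp point, in m); z points along the fingers, y is the line along which they close (so a half turn about z gives the same grasp; the last joint's range is limited). The gripper opens to 92 mm and grips with 3 to 60 N. Pads are 19 mm wide; open, the fingers measure 130 mm over their backs; the gripper's body (75 mm by 190 mm) begins 47 mm behind the grasp point.
Start: joints at [1.095, 0.434, 0.025, 1.573, -0.012, 1.134, -0.075], TCP at [0.228, -0.582, 0.227] pointing down, gripper open.
Joint ranges: [-2.62, 2.62], [-0.44, 2.09], [-1.27, 1.32], [0.08, 2.57], [-1.32, 4.46], [0.12, 2], [-2.74, 2.74]. Speed limits (rad/s): [2.22, 2.22, 3.01, 3.01, 3.14, 3.14, 3.14].

## Interface

Orientations are given as a rotation vector (axis times angle).
In Python, from cell import observe, imaging, arm gives the robot as it stands.
- The arm moves only by the tool apply_moves, never from a script. Its argument "commands" is a list of rows, each a list of 5 numbers: the opening in per cent of the stroke, from 0 (shut) to 100 (fully open), then the shift along the world's x, y, z in units of 0.06 m (1.0 is 0.06 m), then the turn about the world's z in units of 0.5 rad (1.0 is 0.5 rad). A call has 1 to 12 rows; each row shifts and turns the commanded pose from where the row before left it; what a row does not reach is not made up. A row lasts 1/8 s, in which the tool goes at most 62.5 mm and 10.7 degrees, less where a joint would pass 70% of its speed; a pose out of reach is approached as far as the arm can. A call with a number of a shift or a turn outside -1 to 1 is refused whole. A call with a gripper value outside its range is refused whole. The fingers move at their own pace and stop on an object; "newtons" is the grip in N (left out, the last holds). Time passes only in rows, so rows that do not move let the fingers close. It gives the time, the measured TCP pose, the force, the opening and the grip force at its end, in the units of the state.
- observe(): the state, without advancing time (a new reading comes with each control period).
- imaging.get_image(name): name is "scene" or "side" or "wrist"; returns (picture, depth): 480x640x3 uint8, red, green, blue; 480x640 float32, m along the optical axis (not along the pixel's ray), 0 where there is no reading.
- imaging.camera_params(name): a dict with "camera_matrix" (3x3 intrinsics, pixels), "origin" and "rotation" of the camera in the world; the wrist camera has in their place "tool_from_camera" (4x4, takes a point from camera to tool coordinates, whose origin is the TCP and whose axes are the flange's). Camera axes: x right, y up, looking along -z (the intrinsics and any distortion apply to the point x, -y, -z); pixel columns grow to the right and rows downward; lengths in m; the calibration is good to about 2 mm. A picture is of the moment at which its call begins: read the wrist's pose just before it. camera_params takes no time and is no camera call.
- arm.sign_off(): hands the job in; it is judged then, once.
The state is a dict: "clock": time; "joints": joint angles; "dq": joint speeds; "joint_efforts": joint torques, N m; "position": TCP position; "ee_rot": TCP orientation; "force": force on the tool from outside, world axes, zero at the start; "ft_torque": the same for the moment, N m; "width": opening from 0.0 (shut) to 1.0 (fully open); "gripper_force": force on a finger pad.
Only numpy, scipy, OpenCV 4.12 (cv2) and the standard library are available. Lean on these libraries where they do the work, as an engineer would, in place of code of your own. Each camera call takes 0.05 s, during which the arm holds its last target. There are 200 camera calls.

## Working session

There is one attempt and no reset: what is moved stays moved. The work goes in short steps, Python scripts to look and compute and a tool call to move; the robot and the scene stay as the last step left them, time stands still between calls to the robot, and variables do not carry over. Pictures are saved under pics/ and viewed, at most 10 in all, crops included, and the job is handed in when it is done.

Besides the shell and the picture viewer there is one more tool, called after ">>>" as name(argument=value, ...), one argument or row to a line, values as JSON. apply_moves: Moves the arm, as the interface text tells. Its arguments: {"type":"object","properties":{"commands":{"type":"array"},"newtons":{"type":"number"}},"required":["commands"]}

```bash
mkdir -p pics; ls; python3 - <<'E'
from cell import observe, imaging, arm
import cv2,numpy as np
s=observe();print({k:np.round(v,3) for k,v in s.items()},arm.grasp_offset)
for n in("scene","side"):
    im,d=imaging.get_image(n);cv2.imwrite(f"pics/{n}0.png",im[:,:,::-1]);np.save(f"{n}0.npy",d);p=imaging.camera_params(n);print(n,p)
print(imaging.camera_params("wrist"))
E
```

```text
pics
{'clock': np.float64(0.0), 'joints': array([ 1.095,  0.435,  0.025,  1.574, -0.012,  1.134, -0.075]), 'dq': array([-0.001,  0.   , -0.001, -0.001, -0.001, -0.001, -0.001]), 'joint_efforts': array([-2.0000e-03, -6.6785e+01,  9.8400e-01, -3.1447e+01, -6.0000e-02,
        4.3000e-02,  0.0000e+00]), 'position': array([ 0.227, -0.582,  0.226]), 'ee_rot': array([-3.086e+00, -5.820e-01,  1.000e-03]), 'force': array([ 0.027, -0.199, -0.258]), 'ft_torque': array([-0.003, -0.013, -0.006]), 'gripper_force': np.float64(0.0), 'width': np.float64(1.001)} 0.0188
scene {'camera_matrix': array([[475.53596119,   0.        , 322.58332942],
       [  0.        , 475.53596119, 242.59739822],
       [  0.        ,   0.        ,   1.        ]]), 'origin': array([1.05881186, 0.2548615 , 0.62137753]), 'rotation': array([0.54793278, 0.84438962, 1.80357331])}
side {'camera_matrix': array([[539.86294062,   0.        , 314.13077874],
       [  0.        , 539.86294062, 244.74592515],
       [  0.        ,   0.        ,   1.        ]]), 'origin': array([0.12507711, 0.7358216 , 0.8626433 ]), 'rotation': array([ 0.27959525, -1.05127087, -2.44310026])}
{'camera_matrix': array([[394.08375564,   0.        , 314.03719115],
       [  0.        , 394.08375564, 247.37716624],
       [  0.        ,   0.        ,   1.        ]]), 'tool_from_camera': array([[-1.38132090e-05,  9.69410897e-01,  2.45443501e-01,
         6.53841184e-02],
       [ 9.99999875e-01,  1.36287573e-04, -4.82006861e-04,
        -4.88439601e-04],
       [-5.00713603e-04,  2.45443464e-01, -9.69410777e-01,
        -1.56367668e-01],
       [ 0.00000000e+00,  0.00000000e+00,  0.00000000e+00,
         1.00000000e+00]])}
```

View pics/scene0.png

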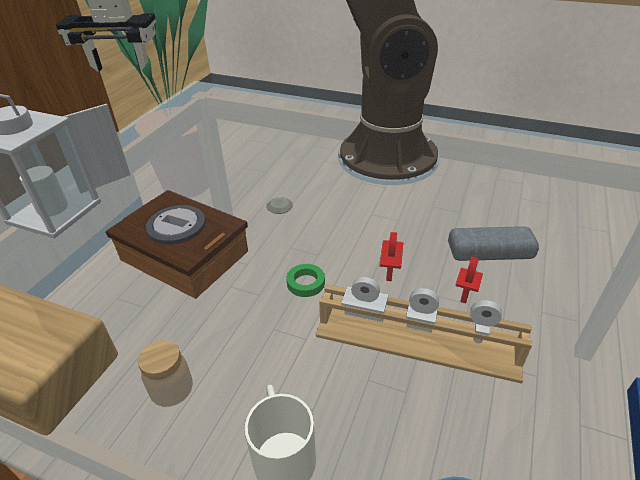

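View pics/side0.png

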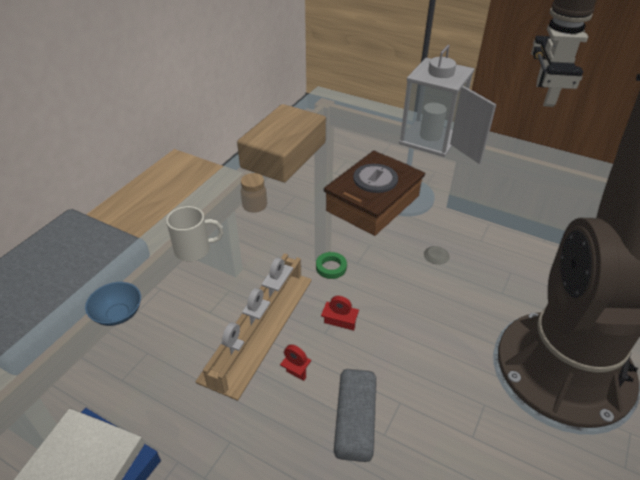

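The three keys show in the scene view: the wide flange (key_c) at (365,290), the middle-sized flange (key_b, the one that fits the slot) at (424,301), and the narrow flange (key_a) at (486,313). The plug's slot is at (175,221) there, and at (376,177) in the side view. Two red look-alikes stand beside the rack.

```bash
cat > h.py <<'E'
import numpy as np,cv2
from scipy.spatial.transform import Rotation as R
from cell import observe,imaging,arm
def cam(n,s=None):
    p=imaging.camera_params(n);K=p["camera_matrix"]
    if n=="wrist":
        T=np.eye(4);T[:3,:3]=R.from_rotvec(s["ee_rot"]).as_matrix();T[:3,3]=s["position"];T=T@p["tool_from_camera"];return K,T[:3,:3],T[:3,3]
    return K,R.from_rotvec(p["rotation"]).as_matrix(),p["origin"]
def cloud(c,d):
    K,M,o=c;v,u=np.mgrid[:480,:640]
    P=np.stack([(u-K[0,2])/K[0,0]*d,-(v-K[1,2])/K[1,1]*d,-d],-1)
    return P@M.T+o
def ray(c,u,v,z):
    K,M,o=c;r=M@np.array([(u-K[0,2])/K[0,0],-(v-K[1,2])/K[1,1],-1]);return o+r*(z-o[2])/r[2]
E
python3 - <<'E'
from h import *
for n,kb,lb in(("scene",(335,265,515,345),(135,195,215,245)),("side",(215,250,300,355),(345,155,410,200))):
    c=cam(n);d=np.load(n+"0.npy");P=cloud(c,d);im=cv2.imread(f"pics/{n}0.png")
    hsv=cv2.cvtColor(im,cv2.COLOR_BGR2HSV)
    m=np.zeros((480,640),bool);m[kb[1]:kb[3],kb[0]:kb[2]]=1
    h=m&(P[...,2]>.07)&(P[...,2]<.115)&(d>0)&(hsv[...,1]<60)
    k,L,st,ce=cv2.connectedComponentsWithStats(h.astype(np.uint8))
    for i in range(1,k):
        if st[i,4]<60: continue
        Q=P[L==i];q=Q[:,:2]-Q[:,:2].mean(0);w,V=np.linalg.eigh(q.T@q)
        print(n,"head",st[i],np.round((Q.max(0)+Q.min(0))/2,4),"z",np.round(np.percentile(Q[:,2],[2,98]),3),"axis",V[:,1].round(3),"ext",np.ptp(q@V[:,1]).round(3),np.ptp(q@V[:,0]).round(3))
    m[:]=0;m[lb[1]:lb[3],lb[0]:lb[2]]=1
    f=m&(hsv[...,2]>125)&(abs(P[...,2]-.087)<.012);v,u=np.nonzero(f)
    cn=max(cv2.findContours(f.astype(np.uint8),cv2.RETR_EXTERNAL,cv2.CHAIN_APPROX_NONE)[0],key=cv2.contourArea)[:,0]
    W=np.array([ray(c,a,b,.087)[:2] for a,b in cn]).astype(np.float32);print("plug",cv2.fitEllipse(W), "zmed",np.median(P[f][:,2]))
    cv2.imwrite(f"pics/{n}_lock.png",cv2.resize(im[lb[1]-10:lb[3]+10,lb[0]-10:lb[2]+10],None,fx=6,fy=6,interpolation=cv2.INTER_CUBIC))
E
```

```text
scene head [351 277  29  24 543] [0.5622 0.1172 0.0899] z [0.072 0.108] axis [-0.127  0.992] ext 0.043 0.015
scene head [409 288  30  25 595] [0.5538 0.2063 0.09  ] z [0.071 0.109] axis [-0.089  0.996] ext 0.044 0.016
scene head [470 300  32  26 654] [0.5453 0.2959 0.0904] z [0.071 0.109] axis [-0.071  0.998] ext 0.044 0.016
plug ((0.5199362635612488, -0.26440542936325073), (0.07600054144859314, 0.07707744091749191), 32.35820388793945) zmed 0.0870031458507845
side head [270 257  15  23 234] [0.5609 0.1162 0.0901] z [0.073 0.109] axis [0.015 1.   ] ext 0.045 0.017
side head [247 288  17  24 270] [0.5528 0.2066 0.0904] z [0.071 0.109] axis [0.013 1.   ] ext 0.045 0.016
side head [222 322  18  25 313] [0.5447 0.2966 0.0907] z [0.072 0.109] axis [0.006 1.   ] ext 0.042 0.016
plug ((0.5025706887245178, -0.26286184787750244), (0.038422856479883194, 0.06599385291337967), 175.88128662109375) zmed 0.0866990023512334
```

```bash
python3 - <<'E'
from h import *
# rectified top view of the plug from each camera: 120 mm square, 4 px/mm; up=+x, left=+y
out=[]
for n in("scene","side"):
    K,M,o=cam(n);im=cv2.imread(f"pics/{n}0.png")
    W=np.array([[.52+s*.06,-.264+t*.06,.087] for s,t in((1,1),(1,-1),(-1,-1),(-1,1))]);C=(W-o)@M
    px=np.stack([K[0,2]-K[0,0]*C[:,0]/C[:,2],K[1,2]+K[1,1]*C[:,1]/C[:,2]],1).astype(np.float32)
    H=cv2.getPerspectiveTransform(px,np.float32([[0,0],[399,0],[399,399],[0,399]]));out.append(cv2.warpPerspective(im,H,(400,400),flags=cv2.INTER_CUBIC))
cv2.imwrite("pics/top.png",np.hstack(out))
# box lid yaw
d=np.load("scene0.npy");P=cloud(cam("scene"),d);m=(abs(P[...,2]-.075)<.004)&(abs(P[...,0]-.52)<.17)&(abs(P[...,1]+.264)<.17)
print("lid",cv2.minAreaRect(P[m][:,:2].astype(np.float32)))
E
```

```text
lid ((0.520078182220459, -0.2648369371891022), (0.21319298446178436, 0.16028180718421936), 79.94108581542969)
```

View pics/top.png

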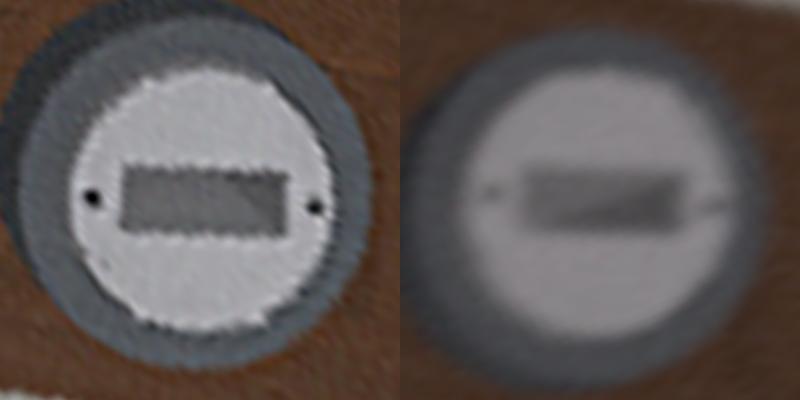

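The rectified view shows the slot centre at (0.520, -0.265) and slot yaw of about -0.045 rad. The lid yaw of -0.175 gives a starting lock angle of about 0.13, within the stated range. key_b is at (0.5535, 0.2065) with yaw of about 0.092.

>>> apply_moves(
  commands=[
    [70, 0.4, 0.9, 0, 0.215],
    [70, 0.4, 0.9, 0, 0.215],
    [70, 0.4, 0.9, 0, 0.215],
    [70, 0.4, 0.9, 0, 0.215],
    [70, 0.4, 0.9, 0, 0.215],
    [70, 0.4, 0.9, 0, 0.215],
    [70, 0.4, 0.9, 0, 0.215],
    [70, 0.4, 0.9, 0, 0.215],
    [70, 0.4, 0.9, 0, 0.215],
    [70, 0.4, 0.9, 0, 0.215],
    [70, 0.4, 0.9, 0, 0.215],
    [70, 0.4, 0.9, 0, 0.215],
  ],
  newtons=40,
)

```text
clock: 1.6
position: [0.5161, 0.0675, 0.2266]
ee_rot: [2.113, 2.324, -0.0]
force: [0.5, -0.3, 0.0]
width: 0.703
gripper_force: 0.0
```

```bash
python3 - <<'E'
from h import *
s=observe();print(s["position"],s["ee_rot"],s["joints"].round(2),s["clock"])
P=cloud(cam("side"),np.load("side0.npy"))
m=(P[...,2]>.1)&(np.hypot(P[...,0]-.52,P[...,1]+.265)<.3);m[:, 500:]=0
Q=P[m];print(len(Q),Q.min(0),Q.max(0),"dist",np.hypot(Q[:,0]-.52,Q[:,1]+.265).min() if len(Q) else 0)
E
```

```text
[0.51605983 0.06745829 0.22662915] [ 2.11347358e+00  2.32419997e+00 -3.35899266e-04] [ 0.21  0.33 -0.57  1.79  0.2   1.08 -0.33] 1.6
1761 [ 0.43020244 -0.56480529  0.10054888] [ 0.5695283  -0.54214534  0.21167729] dist 0.27740306476500726
```

>>> apply_moves(
  commands=[
    [70, 0.208, 0.772, 0, 0],
    [70, 0.208, 0.772, 0, 0],
    [70, 0.208, 0.772, -0.5, 0],
    [70, 0, 0, -0.5, 0],
    [70, 0, 0, 0, 0],
  ],
)

```text
clock: 2.22
position: [0.5514, 0.2042, 0.1642]
ee_rot: [-2.114, -2.321, 0.008]
force: [0.8, 0.1, 1.0]
width: 0.701
gripper_force: 0.0
```

```bash
python3 - <<'E'
from h import *
s=observe();c=cam("wrist",s);im,d=imaging.get_image("wrist");cv2.imwrite("pics/w1.png",im[:,:,::-1]);P=cloud(c,d)
print(s["position"],2*np.arctan2(s["ee_rot"][1],s["ee_rot"][0]))
for lo,hi in((.098,.115),(.063,.072)):
    m=(P[...,2]>lo)&(P[...,2]<hi)&(d>0)&(np.hypot(P[...,0]-.5535,P[...,1]-.2065)<.05)
    k,L,st,ce=cv2.connectedComponentsWithStats(m.astype(np.uint8))
    for i in range(1,k):
        if st[i,4]>150:Q=P[L==i];print(lo,st[i],Q.mean(0).round(4),cv2.minAreaRect(Q[:,:2].astype(np.float32)))
E
```

```text
[0.55136944 0.20419051 0.16423955] -4.619500291168954
0.098 [ 308  232   22   57 1140] [0.5528 0.2076 0.1038] ((0.5530884265899658, 0.20593665540218353), (0.012035433202981949, 0.03434725105762482), 5.253720283508301)
0.063 [ 290  214   58   64 2298] [0.5531 0.2075 0.0644] ((0.5531467795372009, 0.20584693551063538), (0.037944383919239044, 0.0438409261405468), 5.200329303741455)
```

View pics/w1.png

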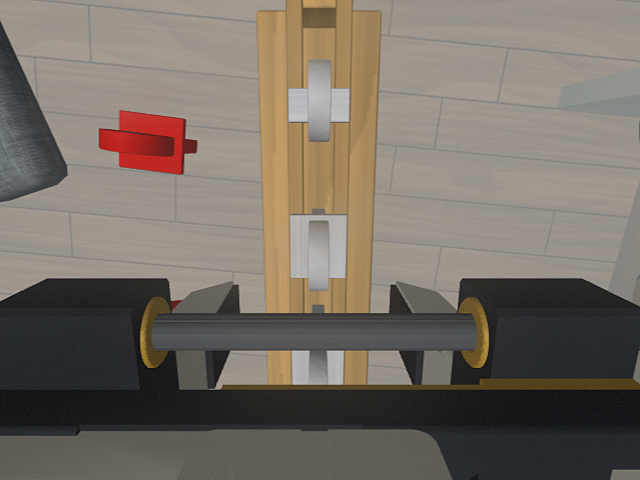

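The view shows key_b's head at (318,255) between the open fingers, on its 38x44 flange. It is centred at (0.5531, 0.2058) with yaw 0.091. I descend and grip.

>>> apply_moves(
  commands=[
    [70, 0.03, 0.03, -0.5, 0],
    [70, 0, 0, -0.5, 0],
    [70, 0, 0, -0.487, 0],
    [70, 0, 0, 0, 0],
    [0, 0, 0, 0, 0],
    [0, 0, 0, 0, 0],
    [0, 0, 0, 0, 0],
    [0, 0, 0, 0, 0],
    [0, 0, 0, 0, 0],
    [0, 0, 0, 0, 0],
  ],
  newtons=40,
)

```text
clock: 3.52
position: [0.5548, 0.2067, 0.0775]
ee_rot: [-2.117, -2.321, 0.0]
force: [-0.3, -0.4, 0.9]
width: 0.128
gripper_force: 40.0
```

>>> apply_moves(
  commands=[
    [0, 0, 0, 0.3, 0],
    [0, 0, 0, 0.5, 0],
    [0, 0, 0, 0.5, 0],
    [0, 0, 0, 0.4, 0],
    [0, -0.07, -0.8, 0, -0.034],
    [0, -0.07, -0.8, 0, -0.034],
    [0, -0.07, -0.8, 0, -0.034],
    [0, -0.07, -0.8, 0, -0.034],
    [0, -0.07, -0.8, 0, -0.034],
    [0, -0.07, -0.8, 0, -0.034],
    [0, -0.07, -0.8, 0, -0.034],
    [0, -0.06, -0.8, 0, -0.034],
  ],
)

```text
clock: 5.03
position: [0.5218, -0.1787, 0.1809]
ee_rot: [2.269, 2.171, 0.001]
force: [1.3, -0.3, -0.7]
width: 0.126
gripper_force: 40.0
```

```bash
python3 - <<'E'
from h import *
s=observe();c=cam("wrist",s);im,d=imaging.get_image("wrist");cv2.imwrite("pics/w2.png",im[:,:,::-1]);P=cloud(c,d)
print(s["position"],2*np.arctan2(s["ee_rot"][1],s["ee_rot"][0]),s["force"],s["width"],s["joints"].round(2))
E
```

```text
[ 0.52184795 -0.17872599  0.18091317] 1.526462285537359 [ 1.29063132 -0.29636563 -0.72878955] 0.12623731520896864 [ 0.59  0.41 -0.48  1.78  0.22  1.   -0.02]
```

View pics/w2.png

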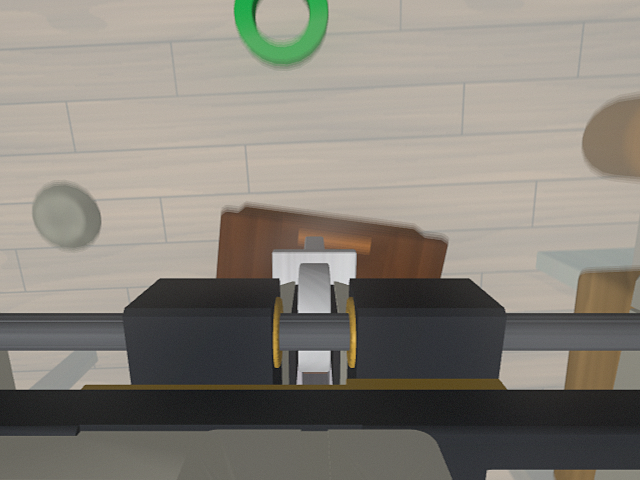

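key_b is held upright with its flange level at (315,262), and the lid's near edge is below it. I move over the slot and push it in by stages.

>>> apply_moves(
  commands=[
    [0, -0.01, -0.5, 0, 0],
    [0, -0.01, -0.5, 0, 0],
    [0, -0.01, -0.44, 0, 0],
    [0, 0, 0, 0, 0],
    [0, 0, 0, -0.2, 0],
    [0, 0, 0, -0.2, 0],
    [0, 0, 0, -0.2, 0],
    [0, 0, 0, -0.2, 0],
    [0, 0, 0, 0, 0],
  ],
)

```text
clock: 6.2
position: [0.5193, -0.2633, 0.1302]
ee_rot: [-2.268, -2.171, 0.001]
force: [-0.3, 0.8, -0.3]
width: 0.126
gripper_force: 40.0
```

```bash
python3 - <<'E'
from h import *
s=observe();print(s["position"],2*np.arctan2(s["ee_rot"][1],s["ee_rot"][0]),s["force"],s["ft_torque"])
im,d=imaging.get_image("scene");cv2.imwrite("pics/s3.png",cv2.resize(im[130:290,90:270,::-1],None,fx=3.5,fy=3.5))
E
```

```text
[ 0.51934954 -0.26327725  0.13020327] -4.756105015382069 [-0.26078478  0.83542031 -0.26514779] [ 0.06427385 -0.05985065 -0.00608621]
```

View pics/s3.png

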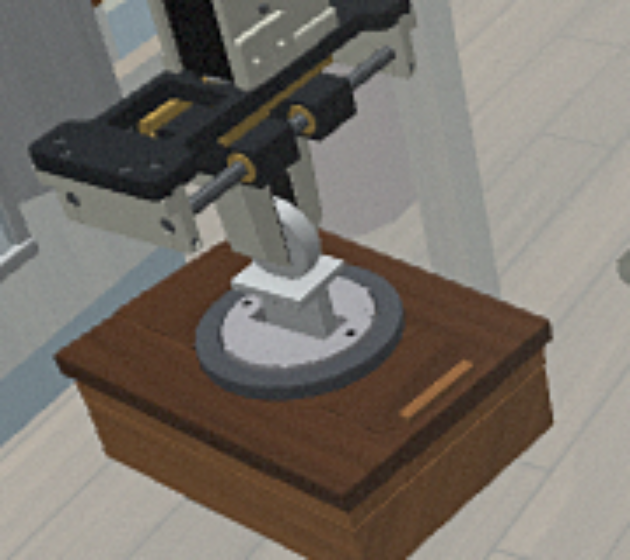

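The blade (crop ~(300,315)) has entered the slot with no contact force, so I keep pushing to the flange.

>>> apply_moves(
  commands=[
    [0, 0, 0, -0.15, 0],
    [0, 0, 0, -0.15, 0],
    [0, 0, 0, -0.09, 0],
    [0, 0, 0, -0.04, 0],
    [0, 0, 0, 0, 0],
    [0, 0, 0, 0, 0],
  ],
)

```text
clock: 7.0
position: [0.5202, -0.2638, 0.106]
ee_rot: [2.27, 2.172, 0.0]
force: [0.0, -0.1, -1.8]
width: 0.128
gripper_force: 40.0
```

>>> apply_moves(
  commands=[
    [0, 0, 0, -0.02, 0],
    [0, 0, 0, 0, 0],
  ],
)

```text
clock: 7.25
position: [0.5201, -0.2638, 0.1046]
ee_rot: [2.27, 2.172, 0.0]
force: [-0.4, -0.2, -0.5]
width: 0.129
gripper_force: 40.0
```

>>> apply_moves(
  commands=[
    [0, 0, 0, -0.02, 0],
    [0, 0, 0, 0, 0],
  ],
)

```text
clock: 7.5
position: [0.5201, -0.2638, 0.1044]
ee_rot: [2.269, 2.171, -0.0]
force: [-4.6, 1.5, 10.9]
width: 0.128
gripper_force: 40.0
```

>>> apply_moves(
  commands=[
    [0, 0, 0, -0.0, 0.2],
    [0, 0, 0, 0, 0.2],
    [0, 0, 0, 0, 0.2],
    [0, 0, 0, 0, 0.2],
    [0, 0, 0, 0, 0.2],
    [0, 0, 0, 0, 0.2],
    [0, 0, 0, 0, 0.2],
    [0, 0, 0, 0, 0.2],
    [0, 0, 0, 0, 0.2],
    [0, 0, 0, 0, 0.2],
    [0, 0, 0, 0, 0.2],
    [0, 0, 0, 0, 0],
  ],
)

```text
clock: 9.0
position: [0.5202, -0.2638, 0.1044]
ee_rot: [0.798, 3.038, -0.001]
force: [-3.8, 0.8, 10.5]
width: 0.128
gripper_force: 40.0
```

```bash
python3 - <<'E'
from h import *
s=observe();print(2*np.arctan2(s["ee_rot"][1],s["ee_rot"][0])-np.pi/2,s["ft_torque"],s["joints"].round(2))
E
```

```text
1.0572016305732728 [0.30031363 0.79013436 0.02059117] [ 0.86  0.6  -0.7   1.77  0.47  0.94  1.02]
```

>>> apply_moves(
  commands=[
    [0, 0, 0, 0, 0.12],
    [0, 0, 0, 0, 0.12],
    [0, 0, 0, 0, 0.08],
    [0, 0, 0, 0, 0],
  ],
)

```text
clock: 9.5
position: [0.5198, -0.2662, 0.1045]
ee_rot: [0.558, 3.091, -0.005]
force: [-3.6, -5.6, 11.0]
width: 0.127
gripper_force: 40.1
```

```bash
python3 - <<'E'
from h import *
s=observe();print(2*np.arctan2(s["ee_rot"][1],s["ee_rot"][0])-np.pi/2,s["ft_torque"],s["force"])
E
```

```text
1.2135625606620124 [-0.9836637   0.93190546 -0.44919091] [-3.64567786 -5.58137061 10.97909641]
```

>>> apply_moves(
  commands=[
    [0, 0, 0, 0, 0.1],
    [0, 0, 0, 0, 0],
  ],
)

```text
clock: 9.75
position: [0.5197, -0.2662, 0.1045]
ee_rot: [0.482, 3.104, -0.005]
force: [-4.7, -5.9, 11.8]
width: 0.133
gripper_force: 41.2
```

```bash
python3 - <<'E'
from h import *
s=observe();print(2*np.arctan2(s["ee_rot"][1],s["ee_rot"][0])-np.pi/2,s["ft_torque"],s["force"],s["position"])
im,d=imaging.get_image("scene")
K,M,o=cam("scene")
W=np.array([[.52+s*.06,-.265+t*.06,.087] for s,t in((1,1),(1,-1),(-1,-1),(-1,1))]);C=(W-o)@M
px=np.stack([K[0,2]-K[0,0]*C[:,0]/C[:,2],K[1,2]+K[1,1]*C[:,1]/C[:,2]],1).astype(np.float32)
H=cv2.getPerspectiveTransform(px,np.float32([[0,0],[399,0],[399,399],[0,399]]))
a=cv2.warpPerspective(im,H,(400,400));b=cv2.resize(im[150:270,110:230],(400,400))
cv2.imwrite("pics/s4.png",np.hstack([a,b])[:,:,::-1])
E
```

```text
1.262951064863683 [-0.92165198  0.93910562 -0.83750683] [-4.67020947 -5.87700744 11.78800287] [ 0.51972895 -0.26619344  0.1044581 ]
```

View pics/s4.png

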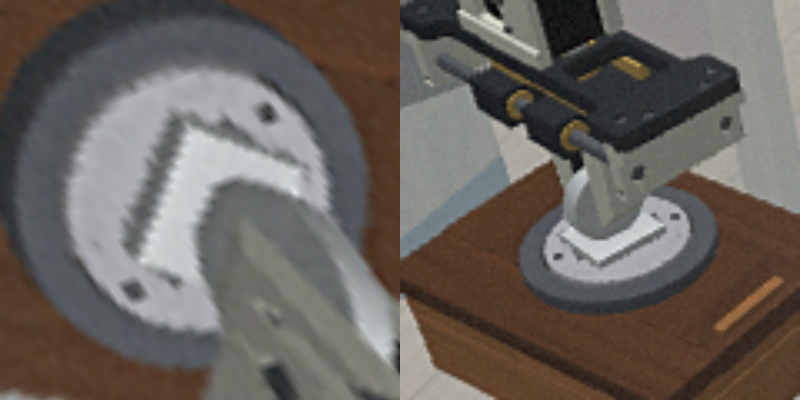

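The plug's dots at (133,290) and (267,112) give a yaw of 0.925, so the lock angle is about 1.10. The rising torque also shows it is at the stop. I ease off, release and retreat straight up.

>>> apply_moves(
  commands=[
    [0, 0, 0, 0, -0.12],
    [0, 0, 0, 0.01, 0],
    [40, 0, 0, 0, 0],
    [40, 0, 0, 0, 0],
    [40, 0, 0, 0, 0],
    [40, 0, 0, 0, 0],
    [40, 0, 0, 0.1, 0],
    [40, 0, 0, 0.3, 0],
    [40, 0, 0, 0.6, 0],
    [40, 0, 0, 0.8, 0],
    [40, 0, 0, 0.4, 0],
    [40, 0, 0, 0, 0],
  ],
)

```text
clock: 11.3
position: [0.5215, -0.2637, 0.2393]
ee_rot: [0.569, 3.085, -0.002]
force: [0.3, -0.1, -1.0]
width: 0.4
gripper_force: 0.0
```

```bash
python3 - <<'E'
from h import *
s=observe();print(s["position"],s["width"],s["force"])
im,d=imaging.get_image("scene");P=cloud(cam("scene"),d)
near=np.hypot(P[...,0]-.52,P[...,1]+.265)<.035
m=near&(P[...,2]>.1)&(P[...,2]<.145);print("head top z",np.percentile(P[m][:,2],99),"want .135")
m=near&(P[...,2]>.0895)&(P[...,2]<.0965);print("flange z",np.percentile(P[m][:,2],[50,90,97]),"want .093")
a=im[150:345,90:550];cv2.imwrite("pics/s5.png",cv2.resize(a[:,:,::-1],(800,339)))
K,M,o=cam("scene")
W=np.array([[.52+s*.06,-.265+t*.06,.087] for s,t in((1,1),(1,-1),(-1,-1),(-1,1))]);C=(W-o)@M
px=np.stack([K[0,2]-K[0,0]*C[:,0]/C[:,2],K[1,2]+K[1,1]*C[:,1]/C[:,2]],1).astype(np.float32)
H=cv2.getPerspectiveTransform(px,np.float32([[0,0],[399,0],[399,399],[0,399]]))
c=np.vstack([cv2.resize(a,(800,339))[:,:,::-1],np.hstack([cv2.resize(cv2.warpPerspective(im,H,(400,400)),(261,261)),cv2.resize(im[150:270,110:230],(261,261)),np.zeros((261,278,3),np.uint8)])[:,:,::-1]])
cv2.imwrite("pics/s5.png",c)
E
```

```text
[ 0.52147352 -0.26371198  0.23932407] 0.39962086651729184 [ 0.31675007 -0.12367239 -1.025958  ]
head top z 0.13522747063768772 want .135
flange z [0.09281932 0.09448175 0.09524637] want .093
```

View pics/s5.png

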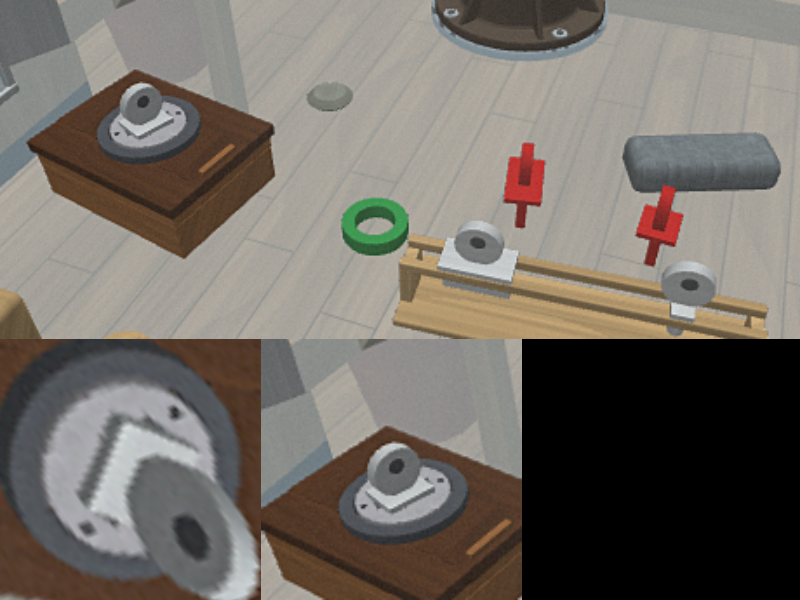

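The key stands upright and home, with its head top at 0.135 as it should be. The plug is still at about 1.1, and the other two keys hang on the rack at (478,250) and (688,290).

```bash
python3 -c "
from cell import arm;print(arm.sign_off())"
```

```text
the job is handed in; nothing more can be done
None
```

I pushed key_b, the middle key on the rack, fully into the lock and turned it anticlockwise to its stop (about 1.1 rad). It stands upright and home there, the other two keys still hang on the rack, and I handed the job in at about 11.4 s.

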